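# Wipe down the wide bench scraper and hang it up

### The job

Take the wide bench scraper, the one with the bar handle as long as its blade is wide, out of the tipped tool crate. With the blade hanging upright, press it gently and flat against the sprung wiper bar and draw it upward so that the bar wipes it from the top third of the blade down to the edge: first the face that looked up out of the crate, then turn the scraper round and wipe the other face the same way. Finally hang it on the two-rail rack with the blade between the rails and the handle resting on both, let go, and leave the other tools in the crate as they are.

Things in the scene. Friction and masses are not known exactly. Their poses are not given: they have to be found in the camera images.
- scraper: Wide bench scraper: steel blade 95 wide, 85 tall, 4 mm thick; wooden bar handle on its top edge, 100 long, 30 thick, 40 mm high; 0.3 kg. Origin: middle of the blade's lower edge; z up the blade to the handle, y along the width, x out of the face looking up out of the crate at the start. It leans 33 degrees from vertical, handle towards the robot, in one of three places in the near compartment.
- scraper_grip (a point): Point inside the scraper's handle, 112 mm above the blade's edge (27 mm above the handle's underside, 13 mm below its top), with the scraper's axes: a good place to grip, closing along x.
- small_scraper: A narrow bench scraper of the same shape, blade 52 mm wide, handle 58 mm long, same heights and thicknesses. Leave it. Origin and axes as for the wide one.
- turner: A turner, steel blade 75 mm wide, 85 mm tall, with an upright round stick handle 22 mm in diameter, 138 mm tall in all. Leave it. Origin: middle of its edge, axes as for the scraper.
- pin0: A small wooden rolling pin, 150 mm long, 36 mm in diameter, lying in the far compartment of the crate. Leave it. Origin: its centre.
- pin1: A second such rolling pin beside it. Leave it. Origin: its centre.
- crate: Grey tool crate, fixed, tipped 33 degrees towards the robot: 140 mm deep, 340 wide (y), walls 62 mm above its floor, one divider. A steel hoop stands along the far wall to 165 mm above the crate's floor and so overhangs it: come in tilted, along the tools, not straight down. Origin: on the table under the middle of the crate; x away from the robot, z up.
- station: Fixed: grey housing 90 (x) by 130 (y), 100 mm high; scrap pan 30 mm high before it (x -160 to -50); on top a sprung round steel bar along y, 16 mm thick, 124 long, centre line 128 mm above the table, facing the robot. Bar's front is at x = -75 to -93 mm (varies): feel for it. It gives 1 mm per 2 N, up to 12 mm. Origin: middle of the housing on the table; x away from the robot.
- station_lip (a point): Point on the station at the height of the bar's centre line, 50 mm before the station's origin, always behind the bar's front (25 to 43 mm behind). Station's axes.
- rack: Fixed hanging rack: two level rails along y, each 8 wide, 152 mm long, 14 mm gap between, tops 125 mm above the table, end plates below them with 132 mm between. Open below the rails down to an 8 mm base plate. Origin: middle of the base on the table, under the middle of the gap; y along the rails. Station and rack may change places.
Not all that is in view belongs to the job. Leave any orange, purple or red look-alike of the scraper alone.

How it is judged (in metres and radians):
On the way, in this order (a step that is already met when the one before it is completed fails the run):
1. the face that looked up is pressed (over 2.5 N) on the wiper bar in the top third of the blade, more than 52 mm above its edge (contact force between scraper and station above 2.5 N and x of station_lip in the frame of scraper above 0.005 m and z of station_lip in the frame of scraper between 0.052 and 0.082 m and angle between the y axis of scraper and the y axis of station, either way round below 0.25 rad), for 0.1 s.
2. the same face is still pressed on the bar half-way down the blade (34 to 48 mm above its edge) (contact force between scraper and station above 2.5 N and x of station_lip in the frame of scraper above 0.005 m and z of station_lip in the frame of scraper between 0.034 and 0.048 m and angle between the y axis of scraper and the y axis of station, either way round below 0.25 rad), for 0.05 s.
3. the same face is pressed on the bar close to the edge (less than 28 mm above it) (contact force between scraper and station above 2.5 N and x of station_lip in the frame of scraper above 0.005 m and z of station_lip in the frame of scraper between 0 and 0.028 m and angle between the y axis of scraper and the y axis of station, either way round below 0.25 rad), for 0.1 s.
4. turned round: the other face is pressed on the bar in the top third of the blade (contact force between scraper and station above 2.5 N and x of station_lip in the frame of scraper below -0.005 m and z of station_lip in the frame of scraper between 0.052 and 0.082 m and angle between the y axis of scraper and the y axis of station, either way round below 0.25 rad), for 0.1 s.
5. the other face is still pressed on the bar half-way down (contact force between scraper and station above 2.5 N and x of station_lip in the frame of scraper below -0.005 m and z of station_lip in the frame of scraper between 0.034 and 0.048 m and angle between the y axis of scraper and the y axis of station, either way round below 0.25 rad), for 0.05 s.
6. the other face is pressed on the bar close to the edge (contact force between scraper and station above 2.5 N and x of station_lip in the frame of scraper below -0.005 m and z of station_lip in the frame of scraper between 0 and 0.028 m and angle between the y axis of scraper and the y axis of station, either way round below 0.25 rad), for 0.1 s.
At the end, for the whole second after the job is handed in: The scraper hangs at rest and released in the rack: blade between the rails (within 10 mm of the gap's middle line), within 22 mm of the rails' middle, upright within 0.12 rad, edge 35 to 46 mm above the table (handle on the rails) (x of scraper in the frame of rack between -0.01 and 0.01 m and y of scraper in the frame of rack between -0.022 and 0.022 m and z of scraper in the frame of rack between 0.035 and 0.046 m and angle between scraper's own z axis and vertical below 0.12 rad and linear speed of scraper below 0.02 m/s and angular speed of scraper below 0.2 rad/s); the robot touches nothing.
It fails at once if the scraper is pressed on the station with more than 25 N (contact force between scraper and station above 25 N).
It fails at once if small_scraper is moved more than 50 mm (distance of small_scraper from where it was at the start of the episode above 0.05 m).
It fails at once if turner is moved more than 50 mm (distance of turner from where it was at the start of the episode above 0.05 m).
It fails at once if pin0 is moved more than 50 mm (distance of pin0 from where it was at the start of the episode above 0.05 m).
It fails at once if pin1 is moved more than 50 mm (distance of pin1 from where it was at the start of the episode above 0.05 m).
It also fails if it takes over 72 s, if anything falls off the work surface, if the arm or the gripper's body presses on something with over 40 N, if the wrist force passes 120 N, or if a joint passes its speed limit or range.

### The arm

A 6-joint arm with a two-finger parallel gripper is mounted at the origin on the work surface. World frame = base frame: x ahead of the robot, y to its left, z up, the work surface at z = 0. Lengths are in mm, angles in rad, forces in N, time in s.
With the tool pointing down it reaches from about 275 to 750 mm from the base axis. Payload 10.2 kg.
Tool frame: the origin (TCP) lies between the finger pads; the fingertips stand 11 mm ahead of it and the grasp point (between the pads) lies 8 mm behind it; z points along the fingers, y is the line along which they close (so a half turn about z gives the same grasp; the last joint's range is limited). The gripper opens to 85 mm and grips with 20 to 120 N. Pads are 22 mm wide; open, the fingers measure 114 mm over their backs; the gripper's body (76 mm by 85 mm) begins 54 mm behind the grasp point. The pads swing forward as they close: fully open they stand 13 mm farther back than shut.
Start: joints at [1.019, 0.313, 1.498, -0, 1.331, -0.223], TCP at [169.539, 496.878, 204.194] pointing down, gripper open.
Joint ranges: [-2.94, 2.94], [-0.97, 2.17], [0.19, 2.56], [-1.23, 4.37], [0.02, 3.11], [-2.88, 2.88]. Speed limits (rad/s): [2.39, 2.39, 3.01, 3.14, 3.14, 3.14].

### API

Orientations are given as a unit quaternion [w, x, y, z].
In Python, from rig import sense, eyes, finish_job gives the robot as it stands.
- The arm moves only by the shell command python3 -m jog 'ROWS' [FORCE]. ROWS is JSON, a list of rows, each a list of 7 numbers: the shift along the tool's x, y, z in m, then the turn, a rotation vector about the tool's x, y, z in rad, then the finger opening in m, from 0 to 0.0854. In form: [[dx, dy, dz, rx, ry, rz, gripper], ...]. A call has 1 to 5 rows; each row shifts and turns the commanded pose from where the row before left it, along the tool's axes as they then stand; what a row does not reach is not made up. A row lasts 1/10 s, in which the tool goes at most 50 mm and 8.59 degrees, less where a joint would pass 70% of its speed; a pose out of reach is approached as far as the arm can. A call is refused whole if a number of a shift passes 0.05 or a number of a turn 0.15, either way. A call with a gripper value outside its range is refused whole. The fingers move at their own pace and stop on an object; FORCE is the grip in N (left out, the last holds). Time passes only in rows, so rows that do not move let the fingers close. It gives the time, the measured TCP pose, the force, the opening and the grip force at its end, in the units of the state.
- sense(): the state, without advancing time (a new reading comes with each control period).
- eyes.capture(name): name is "scene" or "top"; returns the picture (384x512x3 uint8, red, green, blue); there is no depth.
- eyes.calibration(name): a dict with "fx", "fy", "cx", "cy" (pixels), "dist" ([k1, k2, p1, p2, k3] as OpenCV has them; the pictures are not rectified), "cam_to_world" (4x4, takes a point from camera to world coordinates). Camera axes: x right, y down, z forward; pixel columns grow to the right and rows downward; lengths in mm; the calibration is good to about 2 mm. A picture is of the moment at which its call begins. calibration takes no time and is no camera call.
- finish_job(): hands the job in; it is judged then, once.
The state is a dict: "time_s": time; "joints": joint angles; "dq": joint speeds; "tau": joint torques, N m; "eef_pos": TCP position; "ee_rot": TCP orientation; "force": force on the tool from outside, world axes, zero at the start; "wrist_torque": the same for the moment, N m; "grip_width": opening from 0.0 (shut) to 1.0 (fully open); "grip_force": force on a finger pad.
Only numpy, scipy, OpenCV 4.12 (cv2) and the standard library are available. Lean on these libraries where they do the work, as an engineer would, in place of code of your own. Each camera call takes 0.05 s, during which the arm holds its last target. There are 200 camera calls.

## Working session

There is one attempt and no reset: what is moved stays moved. The work goes in short steps, Python scripts to look and compute and a shell command to move; the robot and the scene stay as the last step left them, time stands still between calls to the robot, and variables do not carry over. Pictures are saved under pics/ and viewed, at most 12 in all, crops included, and the job is handed in when it is done.

```bash
ls && mkdir -p pics
python3 - <<'E'
from rig import sense, eyes
import cv2,numpy as np
s=sense();print({k:np.round(v,3) if not isinstance(v,str) else v for k,v in s.items()})
for n in("scene","top"):
    im=eyes.capture(n);cv2.imwrite(f"pics/{n}0.png",im[:,:,::-1]);c=eyes.calibration(n);np.set_printoptions(suppress=True,precision=4);print(n,c)
E
```

```text
pics
{'time_s': np.float64(0.0), 'joints': array([ 1.019,  0.313,  1.498, -0.   ,  1.331, -0.223]), 'dq': array([ 0.   , -0.004, -0.   ,  0.002, -0.004, -0.   ]), 'tau': array([ 1.0000e-03, -4.1227e+01, -2.5974e+01, -0.0000e+00,  4.0000e-03,
       -0.0000e+00]), 'eef_pos': array([169.378, 496.622, 203.62 ]), 'ee_rot': array([-0.   ,  0.164,  0.987, -0.001]), 'force': array([-0.445,  1.159, -0.056]), 'wrist_torque': array([-0.006,  0.055, -0.005]), 'grip_force': np.float64(0.0), 'grip_width': np.float64(1.002)}
scene {'fx': 373.0337446092016, 'fy': 373.0337446092016, 'cx': 256.52870042043355, 'cy': 200.34287010675516, 'dist': array([-0.1008,  0.    ,  0.    ,  0.    ,  0.    ]), 'cam_to_world': array([[  -0.0798,    0.8468,   -0.5259, 1049.7963],
       [   0.9968,    0.0657,   -0.0454,   27.044 ],
       [  -0.0039,   -0.5279,   -0.8493,  929.5311],
       [   0.    ,    0.    ,    0.    ,    1.    ]])}
top {'fx': 481.6019616745459, 'fy': 481.6019616745459, 'cx': 254.59352046071982, 'cy': 191.39207368495462, 'dist': array([-0.1265,  0.    ,  0.    ,  0.    ,  0.    ]), 'cam_to_world': array([[  -0.0262,   -0.9962,    0.0831,  432.9493],
       [  -0.9995,    0.0274,    0.0138,   -6.9873],
       [  -0.016 ,   -0.0827,   -0.9964, 1464.3706],
       [   0.    ,    0.    ,    0.    ,    1.    ]])}
```

View pics/scene0.png

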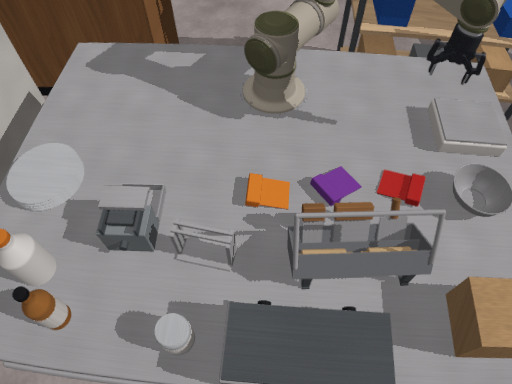

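View pics/top0.png

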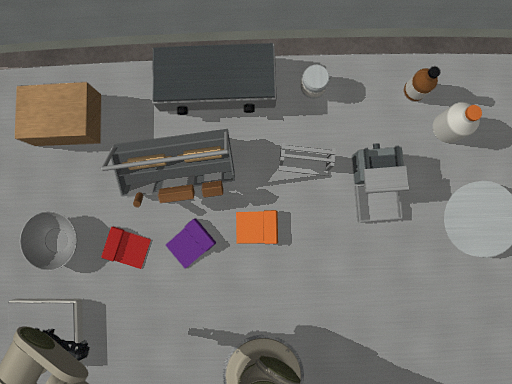

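Scene view: the crate is at about (360,245), with brown handles at (353,212) wide, (313,213) narrow and (395,208) round stick. The rack is at (205,240) and the station at (130,220). Top view: the wide handle is at (177,195), the narrow one at (212,188), the turner at (138,200), the rack at (305,160) and the station at (382,185).

Candidates that could be taken for the scraper (top pixels):
- brown wide (177,195)
- brown narrow (212,188)
- turner (138,200)
- decoys: orange (257,227), purple (190,243) and red (127,247)

I choose the brown wide one. Next I check it in a close crop.

Run:
```python
import cv2,numpy as np
t=cv2.imread("pics/top0.png");s=cv2.imread("pics/scene0.png")
a=cv2.resize(t[120:225,100:420],None,fx=2.5,fy=2.5,interpolation=cv2.INTER_CUBIC)
b=cv2.resize(s[175:295,90:450],(800,267),interpolation=cv2.INTER_CUBIC)
cv2.imwrite("pics/crop0.png",np.vstack([a,b]))
for n,im in(("top",t),("scene",s)):
    h=cv2.cvtColor(im,cv2.COLOR_BGR2HSV)
    m=cv2.inRange(h,(4,110,40),(16,225,190))
    k,l,st,c=cv2.connectedComponentsWithStats(m)
    for i in range(1,k):
        if st[i,4]>25:
            p=np.argwhere(l==i)[:,::-1].astype(np.float32);print(n,st[i],c[i],cv2.minAreaRect(p),np.median(h[l==i],0))
```

```text
top [413  69  25  24 416] [423.68028846  81.24519231] ((423.70343017578125, 81.04139709472656), (22.754465103149414, 22.422279357910156), 48.36646270751953) [ 14. 166. 101.]
top [  15   83   86   63 3807] [ 54.97241923 112.79642763] ((57.443946838378906, 113.81854248046875), (60.96614074707031, 86.38536071777344), 88.09085083007812) [ 16. 115. 153.]
top [465 105  17  16 189] [473.22751323 112.48677249] ((473.0, 112.5), (15.0, 16.0), 90.0) [ 12. 190. 184.]
top [202 181  21  16 288] [212.      188.53125] ((211.92999267578125, 188.50999450683594), (14.000716209411621, 20.647518157958984), 81.8698959350586) [ 14. 147.  99.]
top [158 185  36  18 486] [175.94238683 193.37037037] ((175.7799835205078, 193.45999145507812), (14.142136573791504, 35.638179779052734), 81.8698959350586) [ 14. 146. 111.]
top [133 192  10  15  92] [137.56521739 199.2826087 ] ((137.76414489746094, 199.07545471191406), (7.005387783050537, 14.285496711730957), 15.94539737701416) [ 13.  150.   88.5]
top [265 211  13  33  59] [275.18644068 228.38983051] ((275.59844970703125, 228.63168334960938), (10.366704940795898, 34.1
[... 1381 characters left out ...]
313.24 219.06] ((313.0, 219.0), (2.0, 20.0), 90.0) [ 13.  136.5 112. ]
scene [  0 229  10  19 147] [  3.73469388 237.53741497] ((4.5, 238.0), (18.0, 9.0), 90.0) [ 14. 202. 183.]
scene [ 447  277   65   81 2267] [468.86943097 325.18306131] ((470.2206115722656, 328.8676452636719), (90.20825958251953, 51.278079986572266), 59.03623962402344) [ 15. 116.  84.]
scene [ 22 289  33  32 781] [ 38.33290653 304.81177977] ((38.37918472290039, 304.8154296875), (30.065811157226562, 31.376583099365234), 34.99202346801758) [ 14. 170. 124.]
scene [ 54 307  17  23  86] [ 64.97674419 320.13953488] ((64.26921081542969, 319.8461608886719), (8.043152809143066, 25.51620864868164), 33.6900634765625) [ 14. 172. 114.]
```

View pics/crop0.png

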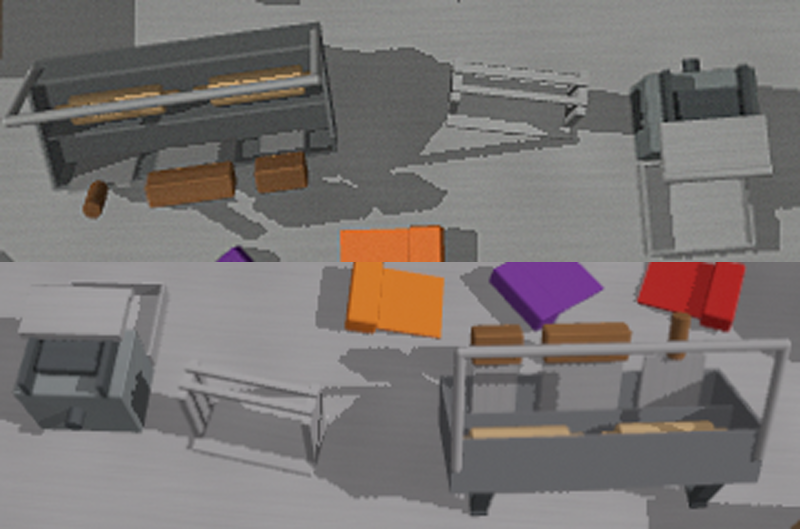

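The crop confirms the wide brown handle at top (176,194), between the narrow scraper at (212,188) and the stick at (138,199). Next: a closer look at the station and rack edges so they can be measured.

Run:
```python
import cv2,numpy as np
t=cv2.imread("pics/top0.png");s=cv2.imread("pics/scene0.png")
R=lambda im:cv2.resize(im,(400,300),interpolation=cv2.INTER_CUBIC)
def C(im,x,y,w=64,h=48):
    o=cv2.resize(im[y:y+h,x:x+w],(400,300),interpolation=cv2.INTER_CUBIC)
    k=400/w
    for i in range(0,w,10): cv2.putText(o,str(x+i),(int(i*k),8),0,.3,(0,0,255),1); cv2.line(o,(int(i*k+k/2),9),(int(i*k+k/2),13),(0,0,255),1)
    for i in range(0,h,10): cv2.putText(o,str(y+i),(0,int(i*k+k/2)+4),0,.3,(0,0,255),1)
    return o
cv2.imwrite("pics/crop1.png",np.vstack([np.hstack([C(t,345,137,112,84),C(s,90,175,80,60)]),np.hstack([C(t,265,135,80,60),C(s,165,205,80,60)])]))
```

```text
(no output)
```

View pics/crop1.png

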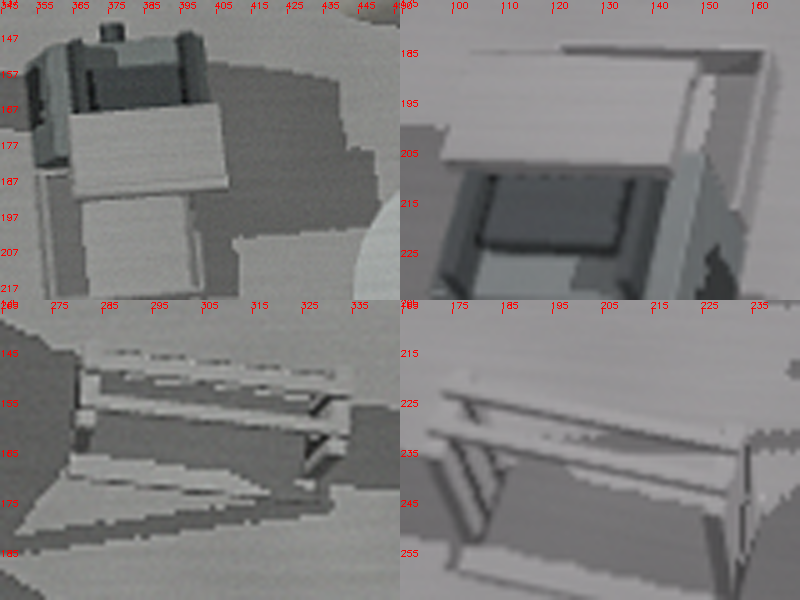

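Station in the top view: light cover corners at (366,168), (406,165), (408.5,189) and (366.5,191.5), with the pan below it. Scene: cover at (104–150,185) to (98–144,208). Rack rails in the top view run (281,146)–(333,152) and (280,155)–(334,162). Now triangulating.

```bash
cat > h.py <<'E'
import cv2,numpy as np
from rig import sense,eyes
np.set_printoptions(suppress=True,precision=1)
def ray(n,p):
    c=eyes.calibration(n);K=np.array([[c['fx'],0,c['cx']],[0,c['fy'],c['cy']],[0,0,1.]])
    u=cv2.undistortPoints(np.array([[p]],float),K,np.array(c['dist']))[0,0]
    T=np.array(c['cam_to_world']);d=T[:3,:3]@[u[0],u[1],1];return T[:3,3],d/np.linalg.norm(d)
def plane(n,p,z):
    o,d=ray(n,p);return o+d*(z-o[2])/d[2]
def tri(pt,ps):
    A=np.zeros((3,3));b=np.zeros(3);R=[ray("top",pt),ray("scene",ps)]
    for o,d in R:
        P=np.eye(3)-np.outer(d,d);A+=P;b+=P@o
    x=np.linalg.solve(A,b);return x,[np.linalg.norm(np.cross(x-o,d)) for o,d in R]
def yaw(a,b): # a->b is direction +y
    d=b-a;return np.arctan2(-d[0],d[1])
E
python3 - <<'E'
from h import *
for a,b in(((366,168),(144,208)),((406,165),(98,206)),((408.5,189),(104,185)),((366.5,191.5),(150,187)),((176,194),(353.5,211)),((212,188.5),(313,211.5))): print(a,*tri(a,b))
t=sum(eyes.capture("top").astype(float) for _ in range(4))/4;s=sum(eyes.capture("scene").astype(float) for _ in range(4))/4
cv2.imwrite("pics/topA.png",t[:,:,::-1]);cv2.imwrite("pics/sceneA.png",s[:,:,::-1])
for n,im in(("top",t),("scene",s)):
    sat=(im[:,:,0]-im[:,:,2])
    x0,y0,x1,y1=((150,178,230,210) if n=="top" else (296,196,380,226))
    m=(sat[y0:y1,x0:x1]>28).astype(np.uint8)
    m=cv2.morphologyEx(m,cv2.MORPH_CLOSE,np.ones((9,1),np.uint8) if n=="scene" else np.ones((1,1),np.uint8))
    k,l,st,c=cv2.connectedComponentsWithStats(m)
    for i in range(1,k):
        if st[i,4]>60:
            p=np.argwhere(l==i)[:,::-1].astype(np.float32);r=cv2.minAreaRect(p);print(n,st[i,:4]+[x0,y0,0,0],c[i]+[x0,y0],r[1:],cv2.boxPoints(r).tolist())
            cs=range(st[i,0]+3,st[i,0]+st[i,2]-3)
            for f in(np.min,np.max): print(np.polyfit(cs,[f(np.where(l[:,q]==i)[0]) for q in cs],1)+[0,y0])
# rack: column profiles
g=t.mean(2)
for c in(290,305,320): print(c,g[138:178,c].round().astype(int).tolist())
g=s.mean(2)
for c in(180,200,220): print(c,g[212:265,c].round().astype(int).tolist())
E
```

```text
(366, 168) [ 600.3 -299.1  131.3] [np.float64(2.9885294243117304), np.float64(2.988529424311896)]
(406, 165) [ 606.2 -414.9  135.7] [np.float64(0.18867474118076183), np.float64(0.18867474118070493)]
(408.5, 189) [ 539.1 -420.3  131.3] [np.float64(0.40896048512758115), np.float64(0.40896048512776134)]
(366.5, 191.5) [ 534.8 -298.7  128.8] [np.float64(2.2190692772415157), np.float64(2.2190692772416063)]
(176, 194) [545.8 237.2  94.5] [np.float64(0.44431623955563526), np.float64(0.4443162395556758)]
(212, 188.5) [558.3 131.8  99.5] [np.float64(1.353266325550815), np.float64(1.3532663255508126)]
top [202 181  21  16] [211.9 188.5] ((14.388029098510742, 20.589767456054688), 82.87498474121094) [[50.70769500732422, 4.6615376472473145], [71.13846588134766, 2.1076912879943848], [72.92308044433594, 16.384614944458008], [52.4923095703125, 18.938461303710938]]
[ -0.1 190.4]
[ -0.1 204.1]
top [158 184  36  19] [175.7 193.4] ((14.47192668914795, 35.750282287597656), 82.40535736083984) [[6.8733649253845215, 10.550216674804688], [42.31004333496094, 5.825326919555664], [44.22270965576172, 20.17030525
[... 1169 characters left out ...]
53, 152, 153, 137, 118, 136, 148, 149, 149]
200 [149, 148, 148, 148, 147, 149, 150, 150, 148, 147, 150, 151, 151, 154, 160, 156, 133, 102, 141, 150, 142, 123, 153, 159, 148, 105, 128, 157, 142, 117, 118, 119, 118, 117, 117, 118, 116, 116, 115, 115, 116, 115, 115, 114, 114, 121, 140, 153, 153, 151, 152, 147, 119]
220 [150, 151, 151, 151, 150, 151, 151, 152, 152, 152, 151, 151, 151, 152, 153, 150, 150, 154, 160, 157, 134, 88, 105, 122, 152, 154, 158, 160, 150, 105, 124, 158, 147, 117, 117, 117, 116, 115, 115, 115, 115, 115, 112, 114, 114, 113, 113, 112, 112, 110, 130, 152, 152][ WARN:0@2.114] global loadsave.cpp:1063 imwrite_ Unsupported depth image for selected encoder is fallbacked to CV_8U.
```

Run:
```python
from h import *
t=cv2.imread("pics/topA.png").astype(float).mean(2);s=cv2.imread("pics/sceneA.png").astype(float).mean(2)
np.set_printoptions(suppress=True,precision=3)
print("rack from top, gap mid, z125:")
P=[plane("top",p,125) for p in((290,151.2),(305,153),(320,154.5))];print(np.array(P),yaw(P[2],P[0]))
for r in(147,149,150,155,157,159,160): print(r,t[r,272:345].round().astype(int).tolist())
print("scene far edges of rails")
for c,a,b in((180,224.3,232.5),(200,228.3,236.5),(220,232.3,240.5)): print(plane("scene",(c,a),125),plane("scene",(c,b),125))
print("station: front-edge profile columns")
for c in(370,380,390,400): print(c,t[160:200,c].round().astype(int).tolist())
for r in(175,182): print(r,t[r,358:415].round().astype(int).tolist())
# handle line yaw
for n,y0,y1 in(("wide",190,0),):
    pass
im=cv2.imread("pics/topA.png").astype(float);sat=im[:,:,2]-im[:,:,0]
cs=np.arange(163,190)
for rng in(range(180,194),range(206,192,-1)):
    e=[next(r for r in rng if sat[r,c]>28) for c in cs];f=np.polyfit(cs,e,1);a=plane("top",(163,np.polyval(f,163)),105);b=plane("top",(189,np.polyval(f,189)),105);print("handle yaw",yaw(b,a),f,a,b)
```

```text
rack from top, gap mid, z125:
[[ 655.209  -90.976  125.   ]
 [ 648.952 -132.98   125.   ]
 [ 643.575 -175.05   125.   ]] -0.13749550920556333
147 [94, 95, 95, 95, 96, 95, 95, 94, 91, 115, 154, 150, 150, 149, 147, 148, 149, 150, 148, 150, 149, 149, 150, 147, 148, 148, 149, 158, 152, 152, 143, 171, 127, 124, 122, 107, 90, 113, 97, 134, 132, 131, 134, 135, 138, 135, 135, 135, 136, 133, 134, 136, 135, 135, 134, 137, 138, 136, 137, 137, 136, 136, 139, 136, 138, 137, 138, 138, 138, 138, 138, 139, 138]
149 [96, 97, 96, 94, 96, 96, 96, 97, 76, 134, 87, 84, 83, 98, 101, 103, 100, 73, 102, 127, 126, 125, 152, 153, 154, 152, 153, 152, 150, 151, 149, 149, 148, 149, 147, 150, 149, 149, 148, 147, 147, 148, 146, 149, 150, 149, 156, 152, 150, 148, 161, 125, 120, 103, 100, 115, 111, 104, 131, 116, 138, 145, 144, 140, 134, 135, 136, 136, 136, 136, 137, 136, 138]
150 [96, 95, 96, 94, 94, 94, 98, 95, 78, 135, 155, 153, 159, 95, 96, 99, 97, 96, 153, 127, 128, 126, 100, 96, 99, 98, 95, 97, 97, 126, 124, 153, 152, 154, 154, 152, 150, 153, 149, 151, 147, 148, 147, 147, 148, 149, 148, 146, 146, 145, 146, 146
[... 2530 characters left out ...]
42, 141, 142, 142, 144, 143, 141, 141, 140, 142, 141, 140, 142, 143, 144, 143, 144, 143, 142, 145, 143, 144, 143, 143, 143, 141, 141, 142, 142, 140, 138, 142, 143, 143, 143, 143, 144, 148, 108, 97, 97, 98, 99, 97, 100, 99]
182 [61, 50, 50, 49, 51, 44, 92, 132, 146, 146, 145, 143, 146, 145, 144, 145, 144, 144, 144, 144, 145, 144, 144, 145, 147, 146, 144, 144, 145, 144, 144, 144, 142, 141, 142, 142, 144, 142, 144, 142, 144, 144, 143, 145, 144, 143, 144, 144, 144, 150, 92, 96, 96, 98, 98, 99, 98]
handle yaw 0.10198815998944914 [ -0.131 209.731] [562.222 273.097 105.   ] [569.895 198.127 105.   ]
handle yaw 0.10327495863217073 [ -0.131 223.212] [523.651 273.511 105.   ] [531.404 198.701 105.   ]
```

```bash
python3 - <<'E'
from h import *
t=cv2.imread("pics/topA.png").astype(float).mean(2);s=cv2.imread("pics/sceneA.png").astype(float).mean(2)
np.set_printoptions(suppress=True,precision=3)
def cross(v,th,a):  # subpixel crossing index
    for i in range(len(v)-1):
        if (v[i]-th)*(v[i+1]-th)<=0 and v[i]!=v[i+1]: return a+i+(th-v[i])/(v[i+1]-v[i])
def fit(n,im,cs,r0,r1,th,z):
    e=np.array([(c,cross(im[r0:r1,c],th,r0)) for c in cs],float);f=np.polyfit(e[:,0],e[:,1],1)
    q=[plane(n,(c,np.polyval(f,c)),z) for c in(cs[0],cs[-1])]
    q=q if q[0][1]<q[1][1] else q[::-1];print(n,f,np.std(e[:,1]-np.polyval(f,e[:,0])),q,"yaw",yaw(*q))
fit("top",t,range(370,404),160,175,110,136)
fit("top",t,range(370,395),183,196,125,130)
fit("scene",s,range(106,140),200,216,120,130)
for r in(168,174,180,186): print(r,364+0,cross(t[r,400:414],120,400),cross(t[r,360:370],115,360))
E
sed -n 1,1p /dev/null
python3 - <<'E'
from scipy.spatial.transform import Rotation as R
import numpy as np,sys
sys.path.insert(0,'.')
from rig import sense
np.set_printoptions(suppress=True,precision=4)
s=sense();q=s['ee_rot'];print(s['time_s'],s['eef_pos'])
C=R.from_quat([q[1],q[2],q[3],q[0]])
yw=0.103;a=np.radians(33)
Z=R.from_euler('z',yw)
sx=Z.apply([np.cos(a),0,np.sin(a)]);sz=Z.apply([-np.sin(a),0,np.cos(a)]);sy=np.cross(sz,sx)
# tool y=+scraper x, tool z=-scraper z, tool x = y x z
M=np.c_[np.cross(sx,-sz),sx,-sz];T=R.from_matrix(M)
print("grasp R",M,T.as_quat())
c=np.array([545.8,237.2,96.]) # handle box centre, 105 up
g=c+sz*7; tcp=g-sz*8; print("grip",g,"tcp at grasp",tcp,"pre",tcp+sz*120)
print("turn in tool frame",(C.inv()*T).as_rotvec())
print("shift pre in tool frame", C.inv().apply(tcp+sz*120-s['eef_pos']))
E
```

```text
top [ -0.078 197.101] 0.13739538484689792 [array([ 604.379, -406.283,  136.   ]), array([ 599.457, -312.215,  136.   ])] yaw 0.05228139194914647
top [ -0.063 214.513] 0.06666006799593788 [array([ 538.557, -378.757,  130.   ]), array([ 536.164, -310.543,  130.   ])] yaw 0.035063177269953325
scene [  0.033 203.053] 0.08785854318831023 [array([ 602.86 , -396.248,  130.   ]), array([ 599.2  , -309.584,  130.   ])] yaw 0.04220990307452416
168 364 405.9710144927536 None
174 364 406.50887573964496 360.6969696969697
180 364 407.4017094017094 364.3534482758621
186 364 408.4846625766871 363.9009900990099
0.5 [169.5453 496.8462 204.139 ]
grasp R [[-0.1028  0.8342  0.5418]
 [ 0.9947  0.0862  0.056 ]
 [-0.      0.5446 -0.8387]] [0.6422 0.712  0.2109 0.1902]
grip [542.0077 236.808  101.8707] tcp at grasp [546.3418 237.256   95.1613] pre [481.3314 230.5362 195.8018]
turn in tool frame [-0.5118 -0.3275  1.1059]
shift pre in tool frame [-381.0813 -151.3555    8.3468]
```

```bash
cat >> h.py <<'E'
from scipy.spatial.transform import Rotation as Rot
def pose():
    s=sense();q=s['ee_rot'];return np.array(s['eef_pos']),Rot.from_quat([q[1],q[2],q[3],q[0]]),s
def tool(yw,tilt=0,flip=False):
    a=np.radians(tilt);Z=Rot.from_euler('z',yw+(np.pi if flip else 0))
    sx=Z.apply([np.cos(a),0,np.sin(a)]);sz=Z.apply([-np.sin(a),0,np.cos(a)])
    return Rot.from_matrix(np.c_[np.cross(sx,-sz),sx,-sz])
def go(pos,T,turn_first=True):
    p,C,s=pose();np.set_printoptions(suppress=True,precision=4)
    d=np.array(pos)-p
    print("t",round(float(s['time_s']),2),"pos",p.round(1),"F",np.round(s['force'],1),"grip",round(float(s['grip_width']),3),round(float(s['grip_force']),1),"q",np.round(s['joints'],2))
    print("turn(tool)",(C.inv()*T).as_rotvec(),"shift m before turn",C.inv().apply(d)/1000,"after turn",T.inv().apply(d)/1000)
E
python3 -m jog '[[-0.0425,-0.017,0,0,0,0,0.0854],[-0.0425,-0.017,0,0,0,0,0.0854],[-0.0425,-0.017,0,0,0,0,0.0854],[-0.0425,-0.017,0,0,0,0,0.0854],[-0.0425,-0.017,0,0,0,0,0.0854]]' 60
python3 -m jog '[[-0.0425,-0.017,0,0,0,0,0.0854],[-0.0425,-0.017,0,0,0,0,0.0854],[-0.0425,-0.017,0,0,0,0,0.0854],[-0.0425,-0.017,0,0,0,0,0.0854],[0,0,0,0,0,0,0.0854]]'
python3 -m jog '[[0,0,0,-0.057,-0.036,0.123,0.0854],[0,0,0,-0.057,-0.036,0.123,0.0854],[0,0,0,-0.057,-0.036,0.123,0.0854],[0,0,0,-0.057,-0.036,0.123,0.0854],[0,0,0,-0.057,-0.036,0.123,0.0854]]'
python3 -m jog '[[0,0,0,-0.057,-0.036,0.123,0.0854],[0,0,0,-0.057,-0.036,0.123,0.0854],[0,0,0,-0.057,-0.036,0.123,0.0854],[0,0,0,-0.057,-0.036,0.123,0.0854],[0,0,0,0,0,0,0.0854]]'
python3 - <<'E'
from h import *
go([481.3,230.5,195.8],tool(.103,33))
E
```

```text
time_s: 1.0
eef_pos: [344.3, 346.4, 204.4]
ee_rot: [0.0, 0.164, 0.987, 0.0]
force: [0.0, 0.6, -0.5]
grip_width: 1.0
grip_force: 0.0
time_s: 1.5
eef_pos: [485.2, 225.1, 203.7]
ee_rot: [0.0, 0.166, 0.986, -0.0]
force: [-1.0, 0.3, -0.3]
grip_width: 1.002
grip_force: 0.0
time_s: 2.0
eef_pos: [481.8, 228.8, 204.4]
ee_rot: [0.111, 0.453, 0.876, 0.125]
force: [-0.3, 0.8, -0.1]
grip_width: 0.999
grip_force: 0.0
time_s: 2.5
eef_pos: [480.6, 229.2, 203.5]
ee_rot: [0.187, 0.64, 0.715, 0.21]
force: [0.2, -0.0, -0.2]
grip_width: 0.999
grip_force: 0.0
t 2.5 pos [480.6 229.2 203.5] F [ 0.2 -0.  -0.2] grip 0.999 0.0 q [ 0.27  0.06  1.93 -0.15  0.59  0.26]
turn(tool) [-0.0059 -0.0056  0.0062] shift m before turn [ 0.0012 -0.0035  0.007 ] after turn [ 0.0012 -0.0035  0.0069]
```

```bash
python3 -m jog '[[0.001,-0.0035,0.025,-0.006,-0.006,0.006,0.0854],[0,0,0.025,0,0,0,0.0854],[0,0,0.025,0,0,0,0.0854],[0,0,0.025,0,0,0,0.0854],[0,0,0,0,0,0,0.0854]]'
python3 -m jog '[[0,0,0.009,0,0,0,0.0854],[0,0,0.009,0,0,0,0.0854],[0,0,0.009,0,0,0,0.0854],[0,0,0,0,0,0,0.0854]]'
python3 - <<'E'
from h import *
go([546.3,237.3,95.2],tool(.103,33))
s=eyes.capture("scene")[:,:,::-1];t=eyes.capture("top")[:,:,::-1]
R=lambda im:cv2.resize(im,(400,300),interpolation=cv2.INTER_CUBIC)
cv2.imwrite("pics/g1.png",np.hstack([R(s[165:255,285:405]),R(t[150:240,120:240])]))
E
```

```text
time_s: 3.0
eef_pos: [533.3, 234.2, 115.8]
ee_rot: [0.19, 0.641, 0.714, 0.208]
force: [-1.0, -0.9, 0.4]
grip_width: 0.997
grip_force: 0.0
time_s: 3.4
eef_pos: [548.0, 236.1, 95.0]
ee_rot: [0.191, 0.642, 0.712, 0.21]
force: [-0.3, -0.7, -0.1]
grip_width: 0.997
grip_force: 0.0
t 3.4 pos [548.  236.1  95. ] F [-0.3 -0.7 -0.1] grip 0.997 0.0 q [ 0.25  0.36  1.9  -0.25  0.33  0.36]
turn(tool) [-0.      0.0014  0.0008] shift m before turn [ 0.0014 -0.0012 -0.001 ] after turn [ 0.0014 -0.0012 -0.001 ]
```

View pics/g1.png

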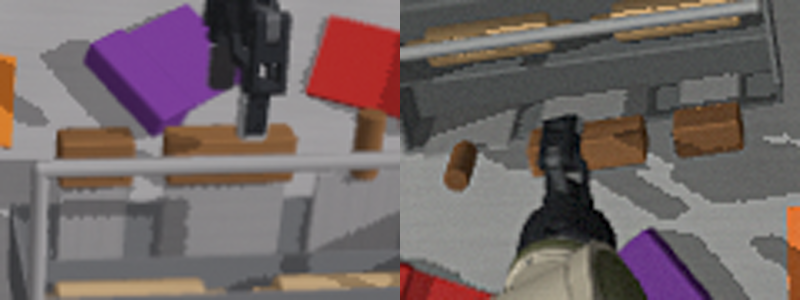

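The picture shows the far finger in scene (crop (253,130) → px ≈ (361,204)) and the handle centre at crop x 231 → px 354. I check that apparent offset by projecting the finger position.

Run:
```python
from h import *
def proj(n,P):
    c=eyes.calibration(n);K=np.array([[c['fx'],0,c['cx']],[0,c['fy'],c['cy']],[0,0,1.]]);T=np.linalg.inv(c['cam_to_world'])
    return cv2.projectPoints(np.array([P],float),cv2.Rodrigues(T[:3,:3])[0],T[:3,3],K,np.array(c['dist']))[0][0,0]
p,C,s=pose()
for name,l in(("tcp",(0,0,0)),("farfinger",(0,46,-2)),("nearfinger",(0,-46,-2)),("farback",(0,50,-30))):
    w=p+C.apply(l);print(name,w,proj("scene",w),proj("top",w))
t=eyes.capture("top").astype(float)
sat=t[:,:,0]-t[:,:,2]
for r in range(184,204,3): print(r,sat[r,150:200].astype(int).tolist())
```

```text
tcp [547.9 236.2  95.8] [353.4 211.4] [176.4 193.2]
farfinger [585.2 240.1 122.6] [358.2 219.1] [173.2 179.4]
nearfinger [508.5 232.1  72.4] [349.2 203.1] [179.4 207.3]
farback [573.3 238.9 148.2] [359.7 209.7] [172.  182.6]
184 [3, 3, -1, 3, 1, 0, -5, -4, 1, -2, -2, -1, 0, 1, 3, 2, 3, 4, 1, -1, -1, -3, -1, 1, 1, 0, 0, -3, 2, 4, 0, -1, -2, -2, -1, 0, -1, -2, -6, 8, 28, 32, 15, -1, -2, -1, 3, -1, -1, -4]
187 [0, 0, 0, 0, -1, 1, -2, -2, -1, -4, -4, 0, -3, -5, 0, -7, -6, -4, -6, -4, -4, -2, -4, -4, -7, 42, 62, 58, 56, 56, 51, 54, 51, 54, 57, 54, 56, 56, 57, 61, 64, 60, 44, 17, -1, -3, -1, 2, 0, 3]
190 [3, 4, 1, 2, 0, -3, -3, -6, 9, 48, 65, 56, 27, -9, -5, -2, -6, -5, -1, -5, -4, 2, -1, -7, 38, 61, 62, 58, 59, 56, 59, 58, 59, 58, 43, 34, 34, 41, 41, 46, 46, 55, 37, 34, 9, 1, -1, 2, 0, 0]
193 [0, 2, 2, 2, 2, 2, -2, 8, 33, 60, 60, 42, -6, -6, -2, -3, -2, 0, -8, -1, -5, 0, -8, -13, 66, 74, 65, 66, 64, 65, 68, 66, 65, 66, 68, 70, 69, 72, 62, 53, 56, 56, 50, 38, 15, -1, 0, 2, 1, 1]
196 [1, 2, 1, -1, 0, 1, -3, 11, 48, 74, 59, 35, -14, -7, -3, 0, -2, -1, -4, -3, -4, 15, 0, -12, 63, 73, 69, 70, 68, 69, 69, 64, 66, 66, 72, 74, 70, 68, 72, 66, 69, 73, 68, 51, -3, -3, 0, 2, 3, -2]
199 [0, 1, 1, 0, 0, 2, 1, -4, 23, 68, 63, 23, -14, -7, -3, -3, 1, -5, -1, -6, -5, -1, -7, -3, -7, -19, 62, 73, 72, 72, 72, 69, 71, 76, 70, 61, 55, 42, 35, 18, 14, 4, 5, -4, -2, 1, 2, 4, 2, 2]
202 [2, 4, -1, -2, 3, -1, 3, -1, -2, 22, 76, 66, 51, 13, -7, -5, -4, -4, -2, -3, 0, -1, 1, 0, -5, -8, -2, 0, -2, -1, 1, 1, 2, 0, 1, 0, 0, 0, 0, 0, 1, 3, 1, 1, 3, 0, 1, 0, 0, 3]
```

Run:
```python
from h import *
def C(im,x,y,w,h,W,H):
    o=cv2.resize(im[y:y+h,x:x+w],(W,H),interpolation=cv2.INTER_CUBIC);k=W/w
    for i in range(0,w,5): cv2.putText(o,str(x+i),(int(i*k),8),0,.3,(0,0,255),1)
    for i in range(0,h,5): cv2.putText(o,str(y+i),(0,int(i*k+k/2)+4),0,.3,(0,0,255),1)
    return o
f=lambda n:(sum(eyes.capture(n).astype(float) for _ in range(3))/3).clip(0,255).astype(np.uint8)[:,:,::-1]
s=f("scene");t=f("top")
cv2.imwrite("pics/g2.png",np.clip(1.6*np.hstack([C(s,330,165,40,60,400,600).astype(float),C(t,155,172,40,60,400,600)]),0,255))
```

```text
[ WARN:0@1.495] global loadsave.cpp:1063 imwrite_ Unsupported depth image for selected encoder is fallbacked to CV_8U.
```

View pics/g2.png

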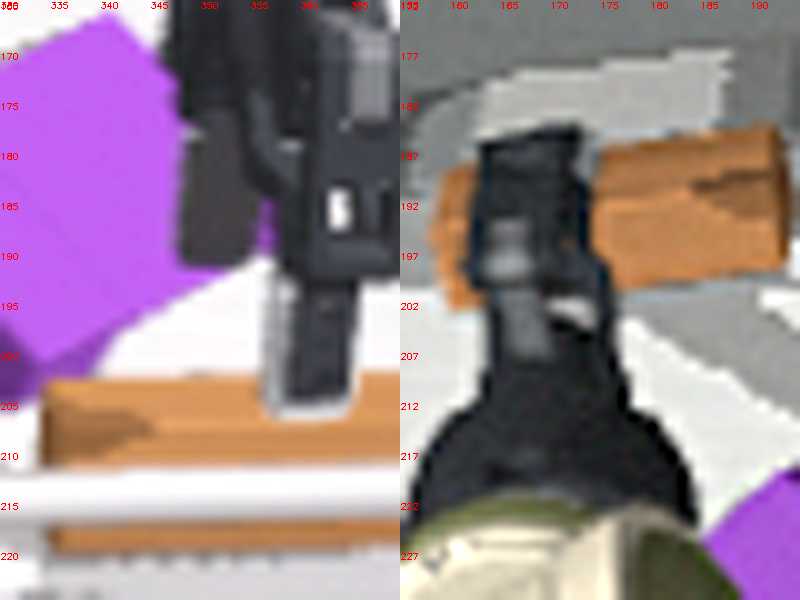

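Run:
```python
from h import *
p,C,s=pose()
for a in((168,185),(169,187),(170,183)):
    w,e=tri(a,(360,205));print(w,e,"tool frame",C.inv().apply(w-p))
# scene ray vs tool plane y=46
for px,yy in(((360,205),46),((360,205),40),((350,191),-46),((350,191),-40)):
    o,d=ray("scene",px);O=C.inv().apply(o-p);D=C.inv().apply(d);k=(yy-O[1])/D[1];print(px,yy,O+k*D)
```

```text
[565.4 243.2 157.4] [np.float64(5.0882239514478576), np.float64(5.088223951447929)] tool frame [  5.   48.8 -41.7]
[560.7 243.5 149.9] [np.float64(3.466664606614789), np.float64(3.466664606614767)] tool frame [  5.9  40.8 -37.9]
[570.3 238.6 165. ] [np.float64(2.649694259953711), np.float64(2.649694259953757)] tool frame [ -0.1  56.5 -45.6]
(360, 205) 46 [  0.5  46.  -40.7]
(360, 205) 40 [  2.5  40.  -37.8]
(350, 191) -46 [ -1.3 -46.  -37.8]
(350, 191) -40 [ -3.  -40.  -40.5]
```

The fingertips seen in the image (scene (360,205), (350,191); top (168,185)) sit about 37 mm farther back than expected. Before going deeper I close lightly here to find out whether the handle is between the pads.

```bash
python3 -m jog '[[0,0,0,0,0,0,0.03],[0,0,0,0,0,0,0.03],[0,0,0,0,0,0,0.03],[0,0,0,0,0,0,0.03],[0,0,0,0,0,0,0.03]]' 20
python3 -m jog '[[0,0,0,0,0,0,0.015],[0,0,0,0,0,0,0.015],[0,0,0,0,0,0,0.015],[0,0,0,0,0,0,0.015],[0,0,0,0,0,0,0.015]]' 20
python3 - <<'E'
from h import *
go([546.3,237.3,95.2],tool(.103,33))
s=eyes.capture("scene")[:,:,::-1];t=eyes.capture("top")[:,:,::-1]
def C(im,x,y,w,h,W,H):
    o=cv2.resize(im[y:y+h,x:x+w],(W,H),interpolation=cv2.INTER_CUBIC);k=W/w
    for i in range(0,w,5): cv2.putText(o,str(x+i),(int(i*k),8),0,.3,(0,0,255),1)
    for i in range(0,h,5): cv2.putText(o,str(y+i),(0,int(i*k+k/2)+4),0,.3,(0,0,255),1)
    return o
cv2.imwrite("pics/g3.png",np.clip(1.6*np.hstack([C(s,330,165,40,60,400,600).astype(float),C(t,155,172,40,60,400,600)]),0,255).astype(np.uint8))
E
```

```text
time_s: 4.35
eef_pos: [547.9, 236.2, 95.7]
ee_rot: [0.191, 0.642, 0.712, 0.211]
force: [0.1, -0.4, -0.4]
grip_width: 0.351
grip_force: 0.0
time_s: 4.85
eef_pos: [547.9, 236.2, 95.7]
ee_rot: [0.191, 0.642, 0.712, 0.211]
force: [0.4, 0.4, 0.4]
grip_width: 0.173
grip_force: 0.0
t 4.85 pos [547.9 236.2  95.7] F [0.4 0.4 0.4] grip 0.173 0.0 q [ 0.25  0.36  1.9  -0.25  0.33  0.36]
turn(tool) [0.0009 0.0012 0.0003] shift m before turn [ 0.0012 -0.0015 -0.0004] after turn [ 0.0012 -0.0015 -0.0004]
```

View pics/g3.png

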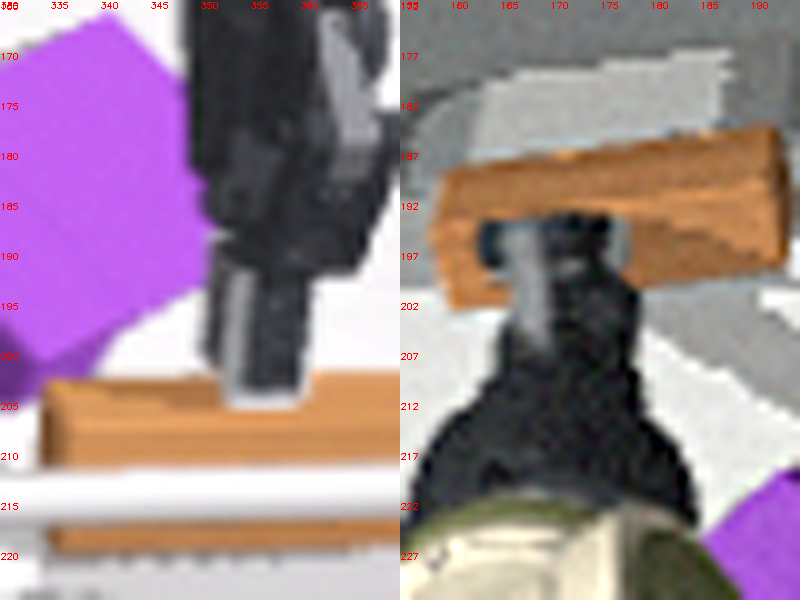

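Run:
```python
from h import *
p,C,s=pose()
for px,yy in(((356,205),22),((356,205),8),((356,205),15)):
    o,d=ray("scene",px);O=C.inv().apply(o-p);D=C.inv().apply(d);k=(yy-O[1])/D[1];print(px,yy,O+k*D)
# top view of the same: far edge of gripper (168,192.5)
for z in(-20,-30,-40):
    o,d=ray("top",(169,193));O=C.inv().apply(o-p);D=C.inv().apply(d);k=(z-O[2])/D[2];print("top",z,O+k*D)
# start images: where is gripper
import cv2
for n,P in(("scene",[169.5,496.9]),("top",[169.5,496.9])):
    c=eyes.calibration(n);K=np.array([[c['fx'],0,c['cx']],[0,c['fy'],c['cy']],[0,0,1.]]);T=np.linalg.inv(c['cam_to_world'])
    pts=np.array([[P[0]+sg*46*.324,P[1]+sg*46*.946,z] for z in(206,243) for sg in(1,-1)],float)
    q=cv2.projectPoints(pts,cv2.Rodrigues(T[:3,:3])[0],T[:3,3],K,np.array(c['dist']))[0][:,0];print(n,q)
a=cv2.imread("pics/scene0.png");g=a[30:90,425:500].max(2);
for r in range(30,90,3): print(r,''.join('#' if v<60 else '.' for v in a[r,425:500].max(1)))
```

```text
(356, 205) 22 [ -1.9  22.  -29.3]
(356, 205) 8 [  2.5   8.  -22.4]
(356, 205) 15 [  0.3  15.  -25.9]
top -20 [ 16.7  14.1 -20. ]
top -30 [ 14.7  19.2 -30. ]
top -40 [ 12.6  24.3 -40. ]
scene [[456.2  91.9]
 [425.5  82.5]
 [461.5  82.1]
 [430.   72.6]]
top [[ 59.3 329. ]
 [ 90.9 340.4]
 [ 53.5 331.7]
 [ 85.9 343.5]]
30 .............................######.......##########.......................
33 ...........................############....................................
36 ..........................#####################.......####.................
39 ............###..........###############################...................
42 ..........#####.......#################################....................
45 ........##############################################.....................
48 ......##########...#################################.......................
51 ....#######.......#################################........................
54 ...######....######################################........................
57 ..################################################.#########...............
60 ....###############.....######################......########...............
63 ......#####.....................##############.......######................
66 .....###................................#######.....#####..................
69 ....##...................................###############...................
72 .........................................##############....................
75 .......................................##...##.............................
78 ......................................##..##...............................
81 .....................................#..##.................................
84 ...........................................................................
87 ...........................................................................
```

The empty close, and the start picture as well, show that the fingers really sit about 37 mm behind the reported TCP along tool z. I therefore use a corrected tool point: open, advance 36 mm, then grasp.

```bash
python3 -m jog '[[0,0,0,0,0,0,0.0854],[0,0,0,0,0,0,0.0854],[0,0,0,0,0,0,0.0854],[0,0,0,0,0,0,0.0854],[0,0,0,0,0,0,0.0854]]' && python3 -m jog '[[0,0,0,0,0,0,0.0854],[0,0,0,0,0,0,0.0854],[0,-0.001,0.01,0,0,0,0.0854],[0,0,0.01,0,0,0,0.0854]]' && python3 -m jog '[[0,0,0.006,0,0,0,0.0854],[0,0,0.005,0,0,0,0.0854],[0,0,0.005,0,0,0,0.0854],[0,0,0,0,0,0,0.0854]]'
```

```text
time_s: 5.45
eef_pos: [547.9, 236.2, 95.7]
ee_rot: [0.191, 0.642, 0.712, 0.211]
force: [-0.5, -0.6, -0.5]
grip_width: 0.995
grip_force: 0.0
time_s: 5.85
eef_pos: [558.2, 237.3, 77.7]
ee_rot: [0.191, 0.642, 0.712, 0.211]
force: [-0.5, -0.1, -0.3]
grip_width: 1.002
grip_force: 0.0
time_s: 6.25
eef_pos: [566.7, 238.0, 64.3]
ee_rot: [0.191, 0.642, 0.712, 0.21]
force: [-0.5, 0.1, 0.1]
grip_width: 0.998
grip_force: 0.0
```

```bash
python3 -m jog '[[0,0,0,0,0,0,0.04],[0,0,0,0,0,0,0.04],[0,0,0,0,0,0,0.03],[0,0,0,0,0,0,0.02],[0,0,0,0,0,0,0.02]]' 30 && python3 -m jog '[[0,0,0,0,0,0,0.01],[0,0,0,0,0,0,0.0],[0,0,0,0,0,0,0.0],[0,0,0,0,0,0,0.0]]' 80
python3 - <<'E'
from h import *
go([546.3,237.3,95.2],tool(.103,33))
E
```

```text
time_s: 6.75
eef_pos: [567.4, 238.4, 66.1]
ee_rot: [0.192, 0.642, 0.712, 0.212]
force: [-0.9, 0.1, 4.0]
grip_width: 0.354
grip_force: 30.9
time_s: 7.15
eef_pos: [567.6, 238.4, 66.5]
ee_rot: [0.192, 0.642, 0.712, 0.212]
force: [-0.6, -0.3, 7.7]
grip_width: 0.343
grip_force: 78.8
t 7.15 pos [567.6 238.4  66.5] F [-0.6 -0.3  7.7] grip 0.343 78.8 q [ 0.24  0.44  1.87 -0.29  0.27  0.4 ]
turn(tool) [0.0045 0.0005 0.0004] shift m before turn [ 0.0011 -0.0021 -0.0357] after turn [ 0.0011 -0.0022 -0.0357]
```

```bash
python3 -m jog '[[0,0,-0.01,0,0,0,0],[0,0,-0.015,0,0,0,0],[0,0,-0.02,0,0,0,0],[0,0,-0.02,0,0,0,0],[0,0,-0.02,0,0,0,0]]' && python3 -m jog '[[0,0,-0.02,0,0,0,0],[0,0,-0.02,0,0,0,0],[0,0,-0.02,0,0,0,0],[0,0,-0.02,0,0,0,0],[0,0,0,0,0,0,0]]'
python3 - <<'E'
from h import *
go([480,200,230],tool(.045,0))
for n in("scene","top"): cv2.imwrite(f"pics/x_{n}.png",eyes.capture(n)[:,:,::-1])
a=cv2.imread("pics/x_scene.png");b=cv2.imread("pics/x_top.png")
cv2.imwrite("pics/x.png",np.hstack([cv2.resize(a[130:280,270:420],(400,400)),cv2.resize(b[130:280,100:250],(400,400))]))
E
```

```text
time_s: 7.65
eef_pos: [519.0, 233.1, 135.8]
ee_rot: [0.19, 0.642, 0.712, 0.21]
force: [-0.3, -0.6, -3.4]
grip_width: 0.341
grip_force: 79.9
time_s: 8.15
eef_pos: [476.3, 229.2, 204.6]
ee_rot: [0.191, 0.642, 0.712, 0.211]
force: [0.3, 0.5, -2.5]
grip_width: 0.341
grip_force: 79.8
t 8.15 pos [476.3 229.2 204.6] F [ 0.3  0.5 -2.5] grip 0.341 79.8 q [ 0.28  0.05  1.94 -0.18  0.58  0.29]
turn(tool) [ 0.5781 -0.016   0.0567] shift m before turn [-0.0295  0.0144 -0.0209] after turn [-0.0293  0.0024 -0.0254]
```

View pics/x.png

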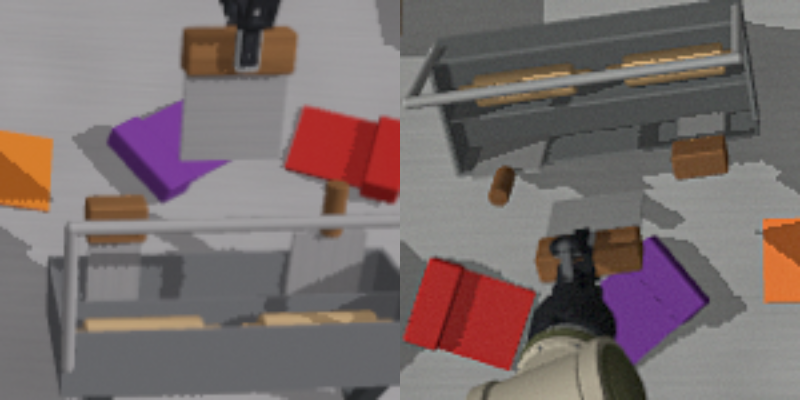

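The picture shows the scraper held squarely, clear of the crate, with the other tools in place. The blade's edge runs from (338,190) to (377,189) in scene. Now measuring it in the tool frame.

Run:
```python
from h import *
p,C,s=pose()
a=cv2.imread("pics/x_scene.png").astype(float).mean(2)
for c in(345,350,355,370,374): print(c,a[183:196,c].round().astype(int).tolist())
for px in((338.3,190),(376.9,189.3),(340,154),(378,153)):
    o,d=ray("scene",px)
    for yy in(2,):
        O=C.inv().apply(o-p);D=C.inv().apply(d);k=(yy-O[1])/D[1];print(px,yy,O+k*D)
```

```text
345 [131, 130, 133, 132, 130, 132, 131, 118, 111, 110, 110, 111, 110]
350 [132, 131, 134, 134, 131, 133, 132, 115, 111, 111, 122, 156, 156]
355 [132, 133, 135, 135, 133, 135, 132, 116, 148, 156, 157, 157, 156]
370 [133, 135, 134, 136, 136, 135, 141, 153, 154, 154, 153, 155, 155]
374 [134, 137, 137, 139, 139, 138, 138, 153, 154, 149, 154, 154, 155]
(338.3, 190) 2 [-44.6   2.   66.8]
(376.9, 189.3) 2 [54.9  2.  66.9]
(340, 154) 2 [-47.7   2.  -28.2]
(378, 153) 2 [ 46.1   2.  -29.6]
```

```bash
python3 -m jog '[[0,0,0,0.116,-0.003,0.011,0],[0,0,0,0.116,-0.003,0.011,0],[0,0,0,0.116,-0.003,0.011,0],[0,0,0,0.116,-0.003,0.011,0],[0,0,0,0.116,-0.003,0.011,0]]' && python3 -m jog '[[-0.03,-0.003,0.002,0,0,0,0],[-0.045,-0.003,0.002,0,0,0,0],[-0.045,-0.003,0.002,0,0,0,0],[-0.045,-0.003,0.002,0,0,0,0],[-0.045,-0.003,0.002,0,0,0,0]]' && python3 -m jog '[[-0.045,-0.003,0.002,0,0,0,0],[-0.045,-0.003,0.002,0,0,0,0],[-0.045,-0.003,0.002,0,0,0,0],[-0.045,-0.003,0.002,0,0,0,0],[-0.045,-0.003,0.002,0,0,0,0]]' && python3 -m jog '[[-0.045,-0.003,0.002,0,0,0,0],[-0.045,-0.003,0.002,0,0,0,0],[-0.04,-0.003,0.002,0,0,0,0],[-0.03,0,0,0,0,0,0],[0,0,0,0,0,0,0]]'
python3 - <<'E'
from h import *
go([490,-364,129],tool(.045,0))
E
```

```text
time_s: 8.75
eef_pos: [477.3, 228.9, 202.1]
ee_rot: [-0.003, 0.691, 0.723, -0.003]
force: [0.7, -0.1, -3.0]
grip_width: 0.338
grip_force: 80.0
time_s: 9.25
eef_pos: [471.5, 16.7, 191.8]
ee_rot: [-0.002, 0.691, 0.723, -0.002]
force: [1.9, 0.3, -2.6]
grip_width: 0.339
grip_force: 80.6
time_s: 9.75
eef_pos: [466.7, -209.0, 181.7]
ee_rot: [-0.002, 0.691, 0.723, -0.001]
force: [1.3, -0.2, -3.0]
grip_width: 0.343
grip_force: 80.6
time_s: 10.25
eef_pos: [464.6, -370.7, 174.7]
ee_rot: [-0.002, 0.692, 0.722, -0.001]
force: [0.0, 1.0, -3.4]
grip_width: 0.338
grip_force: 80.7
t 10.25 pos [ 464.6 -370.7  174.7] F [ 0.   1.  -3.4] grip 0.338 80.7 q [-0.87  0.49  1.32 -0.    1.34 -0.91]
turn(tool) [-0.0052 -0.0012 -0.0024] shift m before turn [0.0056 0.0259 0.0456] after turn [0.0056 0.0256 0.0457]
```

```bash
python3 -m jog '[[0.003,0.013,0.023,-0.005,-0.001,-0.002,0],[0.003,0.013,0.023,0,0,0,0],[0,0.01,0,0,0,0,0],[0,0.01,0,0,0,0,0],[0,0,0,0,0,0,0]]' && python3 -m jog '[[0,0.005,0,0,0,0,0],[0,0.003,0,0,0,0,0],[0,0,0,0,0,0,0]]'
python3 - <<'E'
from h import *
go([535,-362,129],tool(.045,0))
for n in("scene","top"): cv2.imwrite(f"pics/s_{n}.png",eyes.capture(n)[:,:,::-1])
a=cv2.imread("pics/s_scene.png");b=cv2.imread("pics/s_top.png")
cv2.imwrite("pics/s.png",np.hstack([cv2.resize(a[135:235,70:170],(400,400),interpolation=2),cv2.resize(b[130:230,335:435],(400,400),interpolation=2)]))
E
```

```text
time_s: 10.75
eef_pos: [512.7, -359.1, 132.3]
ee_rot: [0.002, 0.689, 0.724, 0.0]
force: [0.0, 0.2, -2.8]
grip_width: 0.34
grip_force: 80.7
time_s: 11.05
eef_pos: [519.5, -358.7, 131.9]
ee_rot: [0.001, 0.69, 0.724, 0.0]
force: [0.0, -0.3, -3.2]
grip_width: 0.334
grip_force: 80.4
t 11.05 pos [ 519.5 -358.7  131.9] F [ 0.  -0.3 -3.2] grip 0.334 80.4 q [-0.79  0.6   1.25  0.    1.28 -0.84]
turn(tool) [0.0024 0.0016 0.0035] shift m before turn [-0.004   0.0153  0.003 ] after turn [-0.004   0.0153  0.0029]
```

View pics/s.png

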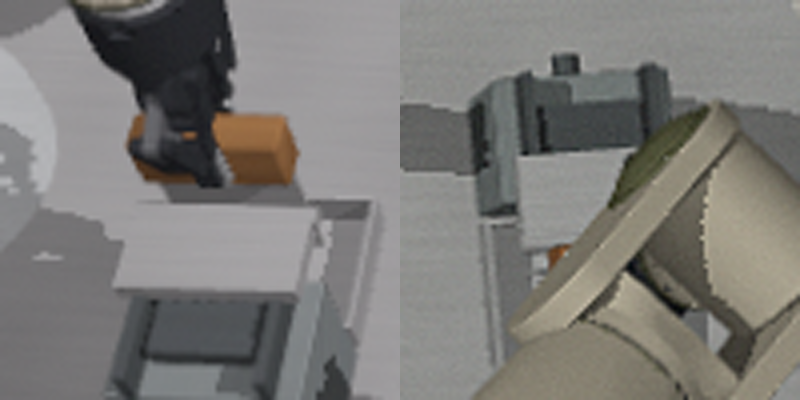

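The picture shows the blade in front of the cover's front edge, with the handle above it. Creeping in on force.

```bash
python3 -m jog '[[-0.002,0.003,0,0,0,0,0],[-0.002,0.002,0,0,0,0,0],[0,0.002,0,0,0,0,0],[0,0.002,0,0,0,0,0],[0,0,0,0,0,0,0]]' && python3 -m jog '[[0,0.001,0,0,0,0,0],[0,0.001,0,0,0,0,0],[0,0,0,0,0,0,0]]'
```

```text
time_s: 11.65
eef_pos: [528.7, -362.0, 131.4]
ee_rot: [0.001, 0.69, 0.724, 0.0]
force: [0.1, -0.1, -3.3]
grip_width: 0.343
grip_force: 80.5
time_s: 11.95
eef_pos: [530.4, -362.0, 131.5]
ee_rot: [0.001, 0.69, 0.724, 0.0]
force: [-1.2, 0.4, -3.0]
grip_width: 0.338
grip_force: 80.6
```

```bash
python3 -m jog '[[0,0.001,0,0,0,0,0],[0,0,0,0,0,0,0]]' && python3 -m jog '[[0,0.001,0,0,0,0,0],[0,0,0,0,0,0,0]]' && python3 -m jog '[[0,0.001,0,0,0,0,0],[0,0,0,0,0,0,0]]'
```

```text
time_s: 12.15
eef_pos: [531.3, -362.0, 131.5]
ee_rot: [0.001, 0.69, 0.724, 0.0]
force: [-2.7, 0.2, -1.0]
grip_width: 0.343
grip_force: 80.6
time_s: 12.35
eef_pos: [532.2, -361.9, 131.5]
ee_rot: [0.001, 0.69, 0.724, 0.0]
force: [-4.4, -0.0, -1.6]
grip_width: 0.338
grip_force: 80.5
time_s: 12.55
eef_pos: [533.1, -361.9, 131.5]
ee_rot: [0.001, 0.69, 0.724, 0.0]
force: [-5.3, 0.2, -0.7]
grip_width: 0.339
grip_force: 80.3
```

```bash
python3 -m jog '[[0,0.0015,0,0,0,0,0],[0,0,0,0,0,0,0],[0,0,0,0,0,0,0]]' && python3 -m jog '[[0,0,-0.004,0,0,0,0],[0,0,-0.004,0,0,0,0],[0,0,-0.004,0,0,0,0]]' && python3 -m jog '[[0,0,-0.004,0,0,0,0],[0,0,-0.004,0,0,0,0]]'
```

```text
time_s: 12.85
eef_pos: [534.2, -361.8, 131.5]
ee_rot: [0.0, 0.69, 0.724, -0.0]
force: [-7.9, 0.8, 0.1]
grip_width: 0.342
grip_force: 80.2
time_s: 13.15
eef_pos: [533.6, -361.5, 142.0]
ee_rot: [-0.001, 0.69, 0.724, -0.0]
force: [-6.6, 0.0, -9.1]
grip_width: 0.347
grip_force: 79.3
time_s: 13.35
eef_pos: [533.8, -361.5, 150.2]
ee_rot: [-0.001, 0.69, 0.724, -0.0]
force: [-6.5, -1.2, -7.8]
grip_width: 0.339
grip_force: 79.6
```

```bash
python3 -m jog '[[0,0,-0.004,0,0,0,0],[0,0,0,0,0,0,0]]'
```

```text
time_s: 13.55
eef_pos: [534.0, -361.6, 154.9]
ee_rot: [-0.0, 0.69, 0.724, -0.0]
force: [-6.5, 0.4, -3.0]
grip_width: 0.339
grip_force: 80.4
```

```bash
python3 -m jog '[[0,0,-0.004,0,0,0,0],[0,0,-0.004,0,0,0,0],[0,0,-0.004,0,0,0,0],[0,0,-0.004,0,0,0,0]]' && python3 -m jog '[[0,0,-0.004,0,0,0,0],[0,0,-0.004,0,0,0,0],[0,0,0,0,0,0,0],[0,0,0,0,0,0,0]]'
```

```text
time_s: 13.95
eef_pos: [533.6, -361.5, 170.1]
ee_rot: [-0.001, 0.69, 0.724, -0.0]
force: [-6.3, -0.5, -7.9]
grip_width: 0.335
grip_force: 79.8
time_s: 14.35
eef_pos: [533.8, -361.7, 178.8]
ee_rot: [-0.001, 0.69, 0.724, -0.0]
force: [-7.2, 0.6, -4.2]
grip_width: 0.335
grip_force: 80.4
```

```bash
python3 -m jog '[[0,-0.01,0,0,0,0,0],[0,-0.03,0,0,0,0,0],[0,-0.035,0,0,0,0,0],[0,0,0,0,0,0.07,0],[0,0,0,0,0,0.143,0]]' && python3 -m jog '[[0,0,0,0,0,0.143,0],[0,0,0,0,0,0.143,0],[0,0,0,0,0,0.143,0],[0,0,0,0,0,0.143,0],[0,0,0,0,0,0.143,0]]' && python3 -m jog '[[0,0,0,0,0,0.143,0],[0,0,0,0,0,0.143,0],[0,0,0,0,0,0.143,0],[0,0,0,0,0,0.143,0],[0,0,0,0,0,0.143,0]]' && python3 -m jog '[[0,0,0,0,0,0.143,0],[0,0,0,0,0,0.143,0],[0,0,0,0,0,0.143,0],[0,0,0,0,0,0.143,0],[0,0,0,0,0,0.143,0]]' && python3 -m jog '[[0,0,0,0,0,0.143,0],[0,0,0,0,0,0.143,0],[0,0,0,0,0,0.143,0],[0,0,0,0,0,0.143,0],[0,0,0,0,0,0.143,0]]' && python3 -m jog '[[0,0,0,0,0,0.071,0],[0,0,0,0,0,0,0]]'
python3 - <<'E'
from h import *
go([515,-356,131],tool(.045,0,True))
E
```

```text
time_s: 14.85
eef_pos: [460.0, -365.8, 180.0]
ee_rot: [0.002, 0.764, 0.645, 0.001]
force: [-0.5, -0.4, -3.3]
grip_width: 0.335
grip_force: 81.1
time_s: 15.35
eef_pos: [460.7, -365.5, 179.6]
ee_rot: [0.001, 0.942, 0.336, 0.002]
force: [-0.2, 0.2, -2.8]
grip_width: 0.338
grip_force: 81.1
time_s: 15.85
eef_pos: [460.7, -365.5, 179.6]
ee_rot: [0.001, 1.0, -0.015, 0.002]
force: [-0.3, -0.4, -3.0]
grip_width: 0.339
grip_force: 81.2
time_s: 16.35
eef_pos: [460.7, -365.5, 179.6]
ee_rot: [0.0, 0.932, -0.364, 0.002]
force: [-0.0, 0.2, -4.0]
grip_width: 0.341
grip_force: 81.2
time_s: 16.85
eef_pos: [460.7, -365.6, 179.6]
ee_rot: [-0.001, 0.745, -0.667, 0.002]
force: [-0.8, 0.4, -3.4]
grip_width: 0.339
grip_force: 81.2
time_s: 17.05
eef_pos: [460.6, -365.5, 179.6]
ee_rot: [-0.001, 0.723, -0.691, 0.002]
force: [0.1, 0.9, -3.6]
grip_width: 0.34
grip_force: 81.2
t 17.05 pos [ 460.6 -365.5  179.6] F [ 0.1  0.9 -3.6] grip 0.34 81.2 q [-0.87  0.47  1.34  0.    1.33  2.22]
turn(tool) [-0.0034 -0.0018  0.0006] shift m before turn [-0.0071 -0.0546  0.0488] after turn [-0.0071 -0.0548  0.0486]
```

```bash
python3 -m jog '[[-0.003,-0.015,0.024,-0.003,-0.002,0,0],[-0.004,-0.015,0.024,0,0,0,0],[0,-0.015,0,0,0,0,0],[0,-0.01,0,0,0,0,0],[0,0,0,0,0,0,0]]' && python3 -m jog '[[0,-0.004,0,0,0,0,0],[0,-0.004,0,0,0,0,0],[0,-0.002,0,0,0,0,0],[0,0,0,0,0,0,0]]' && python3 -m jog '[[0,-0.002,0,0,0,0,0],[0,-0.001,0,0,0,0,0],[0,0,0,0,0,0,0]]'
```

```text
time_s: 17.55
eef_pos: [515.8, -355.9, 131.7]
ee_rot: [-0.0, 0.724, -0.69, 0.0]
force: [0.1, -0.5, -2.5]
grip_width: 0.338
grip_force: 81.0
time_s: 17.95
eef_pos: [524.7, -355.5, 131.5]
ee_rot: [0.0, 0.723, -0.691, -0.001]
force: [-0.7, -0.5, -3.6]
grip_width: 0.341
grip_force: 81.1
time_s: 18.25
eef_pos: [527.7, -355.3, 131.3]
ee_rot: [0.0, 0.723, -0.691, -0.001]
force: [-0.0, -0.3, -2.0]
grip_width: 0.342
grip_force: 81.1
```

```bash
python3 -m jog '[[0,-0.001,0,0,0,0,0],[0,-0.001,0,0,0,0,0],[0,0,0,0,0,0,0]]' && python3 -m jog '[[0,-0.001,0,0,0,0,0],[0,-0.001,0,0,0,0,0],[0,0,0,0,0,0,0]]' && python3 -m jog '[[0,-0.001,0,0,0,0,0],[0,0,0,0,0,0,0]]'
```

```text
time_s: 18.55
eef_pos: [529.7, -355.2, 131.3]
ee_rot: [0.0, 0.723, -0.691, -0.001]
force: [0.1, -0.7, -3.0]
grip_width: 0.34
grip_force: 81.1
time_s: 18.85
eef_pos: [531.7, -355.1, 131.3]
ee_rot: [0.0, 0.723, -0.691, -0.001]
force: [0.8, -0.4, -3.5]
grip_width: 0.342
grip_force: 81.1
time_s: 19.05
eef_pos: [532.7, -355.0, 131.3]
ee_rot: [0.0, 0.723, -0.691, -0.001]
force: [0.0, -0.9, -3.4]
grip_width: 0.343
grip_force: 81.1
```

```bash
python3 -m jog '[[0,-0.001,0,0,0,0,0],[0,0,0,0,0,0,0]]' && python3 -m jog '[[0,-0.001,0,0,0,0,0],[0,0,0,0,0,0,0]]' && python3 -m jog '[[0,-0.001,0,0,0,0,0],[0,0,0,0,0,0,0]]'
```

```text
time_s: 19.25
eef_pos: [533.5, -355.0, 131.3]
ee_rot: [0.0, 0.723, -0.691, -0.001]
force: [-2.1, -0.7, -2.2]
grip_width: 0.341
grip_force: 81.1
time_s: 19.45
eef_pos: [534.3, -355.0, 131.3]
ee_rot: [0.0, 0.723, -0.691, -0.001]
force: [-3.4, 0.0, -1.9]
grip_width: 0.339
grip_force: 81.2
time_s: 19.65
eef_pos: [535.3, -355.0, 131.3]
ee_rot: [0.0, 0.723, -0.691, -0.001]
force: [-4.8, 0.8, -1.7]
grip_width: 0.336
grip_force: 81.3
```

```bash
python3 -m jog '[[0,-0.0015,0,0,0,0,0],[0,0,0,0,0,0,0],[0,0,0,0,0,0,0]]' && python3 -m jog '[[0,0,-0.004,0,0,0,0],[0,0,-0.004,0,0,0,0],[0,0,-0.004,0,0,0,0]]' && python3 -m jog '[[0,0,-0.004,0,0,0,0],[0,0,-0.004,0,0,0,0],[0,0,-0.004,0,0,0,0],[0,0,0,0,0,0,0]]'
```

```text
time_s: 19.95
eef_pos: [536.4, -354.9, 131.3]
ee_rot: [0.001, 0.723, -0.691, -0.001]
force: [-7.0, 1.1, -1.2]
grip_width: 0.339
grip_force: 81.4
time_s: 20.25
eef_pos: [536.2, -354.6, 142.4]
ee_rot: [0.001, 0.723, -0.691, -0.002]
force: [-4.9, -0.1, -6.3]
grip_width: 0.339
grip_force: 80.9
time_s: 20.65
eef_pos: [536.5, -354.8, 155.2]
ee_rot: [0.0, 0.723, -0.691, -0.001]
force: [-5.0, 0.8, -0.9]
grip_width: 0.34
grip_force: 81.4
```

```bash
python3 -m jog '[[0,0,-0.004,0,0,0,0],[0,0,-0.004,0,0,0,0],[0,0,-0.004,0,0,0,0],[0,0,-0.004,0,0,0,0]]' && python3 -m jog '[[0,0,-0.004,0,0,0,0],[0,0,-0.004,0,0,0,0],[0,0,0,0,0,0,0],[0,0,0,0,0,0,0]]'
```

```text
time_s: 21.05
eef_pos: [536.8, -354.8, 171.3]
ee_rot: [0.0, 0.723, -0.691, -0.001]
force: [-5.0, -0.0, -5.7]
grip_width: 0.336
grip_force: 81.0
time_s: 21.45
eef_pos: [537.2, -355.0, 180.1]
ee_rot: [0.0, 0.723, -0.691, -0.0]
force: [-6.0, -0.2, -1.5]
grip_width: 0.338
grip_force: 81.5
```

```bash
python3 -m jog '[[0,0.01,0,0,0,0,0],[0,0.035,0,0,0,0,0],[0,0.035,-0.01,0,0,0,0],[0,0,-0.01,0,0,-0.141,0],[0,0,-0.01,0,0,-0.141,0]]' && python3 -m jog '[[0,0,-0.01,0,0,-0.141,0],[0,0,-0.01,0,0,-0.141,0],[0,0,0,0,0,-0.141,0],[0,0,0,0,0,-0.141,0],[0,0,0,0,0,-0.141,0]]' && python3 -m jog '[[0,0,0,0,0,-0.141,0],[0,0,0,0,0,-0.141,0],[0,0,0,0,0,-0.141,0],[0,0,0,0,0,-0.141,0],[0,0,0,0,0,-0.141,0]]' && python3 -m jog '[[0,0,0,0,0,-0.141,0],[0,0,0,0,0,-0.141,0],[0,0,0,0,0,-0.141,0],[0,0,0,0,0,-0.141,0],[0,0,0,0,0,-0.141,0]]' && python3 -m jog '[[0,0,0,0,0,-0.141,0],[0,0,0,0,0,-0.141,0],[0,0,0,0,0,-0.141,0],[0,0,0,0,0,-0.141,0],[0,0,0,0,0,0,0]]'
python3 - <<'E'
from h import *
go([647.5,-143.5,230],tool(-.137,0))
E
```

```text
time_s: 21.95
eef_pos: [457.7, -359.1, 211.2]
ee_rot: [-0.0, 0.814, -0.58, 0.002]
force: [-0.2, -0.6, -2.1]
grip_width: 0.341
grip_force: 81.6
time_s: 22.45
eef_pos: [458.5, -358.8, 230.5]
ee_rot: [0.0, 0.965, -0.263, 0.001]
force: [-0.6, -0.7, -2.6]
grip_width: 0.337
grip_force: 81.6
time_s: 22.95
eef_pos: [458.5, -358.8, 230.5]
ee_rot: [0.001, 0.996, 0.086, 0.001]
force: [0.5, 0.6, -3.5]
grip_width: 0.339
grip_force: 81.6
time_s: 23.45
eef_pos: [458.5, -358.8, 230.5]
ee_rot: [0.001, 0.905, 0.425, 0.001]
force: [0.7, -0.3, -2.9]
grip_width: 0.339
grip_force: 81.6
time_s: 23.95
eef_pos: [458.3, -358.8, 230.4]
ee_rot: [0.001, 0.753, 0.658, 0.001]
force: [-0.7, 0.0, -3.8]
grip_width: 0.336
grip_force: 81.5
t 23.95 pos [ 458.3 -358.8  230.4] F [-0.7  0.  -3.8] grip 0.336 81.5 q [-0.87  0.42  1.27  0.    1.44 -0.73]
turn(tool) [0.0021 0.0003 0.0038] shift m before turn [0.2385 0.159  0.0006] after turn [0.2391 0.1581 0.0004]
```

```bash
python3 -m jog '[[0.02,0.013,0,0.002,0,0.004,0],[0.03,0.02,0,0,0,0,0],[0.03,0.02,0,0,0,0,0],[0.03,0.02,0,0,0,0,0],[0.03,0.02,0,0,0,0,0]]' && python3 -m jog '[[0.03,0.02,0,0,0,0,0],[0.03,0.02,0,0,0,0,0],[0.02,0.013,0,0,0,0,0],[0.019,0.012,0,0,0,0,0],[0,0,0,0,0,0,0]]'
python3 - <<'E'
from h import *
go([647.5,-143.5,230],tool(-.137,0))
for n in("scene","top"): cv2.imwrite(f"pics/r_{n}.png",eyes.capture(n)[:,:,::-1])
a=cv2.imread("pics/r_scene.png");b=cv2.imread("pics/r_top.png")
def C(im,x,y,w,h,W,H):
    o=cv2.resize(im[y:y+h,x:x+w],(W,H),interpolation=cv2.INTER_CUBIC);k=W/w
    for i in range(0,w,10): cv2.putText(o,str(x+i),(int(i*k),8),0,.3,(0,0,255),1)
    for i in range(0,h,10): cv2.putText(o,str(y+i),(0,int(i*k+k/2)+4),0,.3,(0,0,255),1)
    return o
cv2.imwrite("pics/r.png",np.hstack([C(a,160,150,80,120,400,600),C(b,265,110,80,120,400,600)]))
E
```

```text
time_s: 24.45
eef_pos: [570.2, -231.4, 230.0]
ee_rot: [-0.0, 0.756, 0.655, 0.0]
force: [0.5, -0.4, -4.1]
grip_width: 0.34
grip_force: 81.4
time_s: 24.95
eef_pos: [648.5, -141.0, 229.2]
ee_rot: [-0.001, 0.755, 0.656, 0.0]
force: [0.4, -0.6, -3.1]
grip_width: 0.339
grip_force: 81.5
t 24.95 pos [ 648.5 -141.   229.2] F [ 0.4 -0.6 -3.1] grip 0.339 81.5 q [-0.39  0.63  0.96  0.    1.56 -0.25]
turn(tool) [-0.0011 -0.002  -0.0023] shift m before turn [-0.0026 -0.0007 -0.0008] after turn [-0.0026 -0.0007 -0.0008]
```

View pics/r.png

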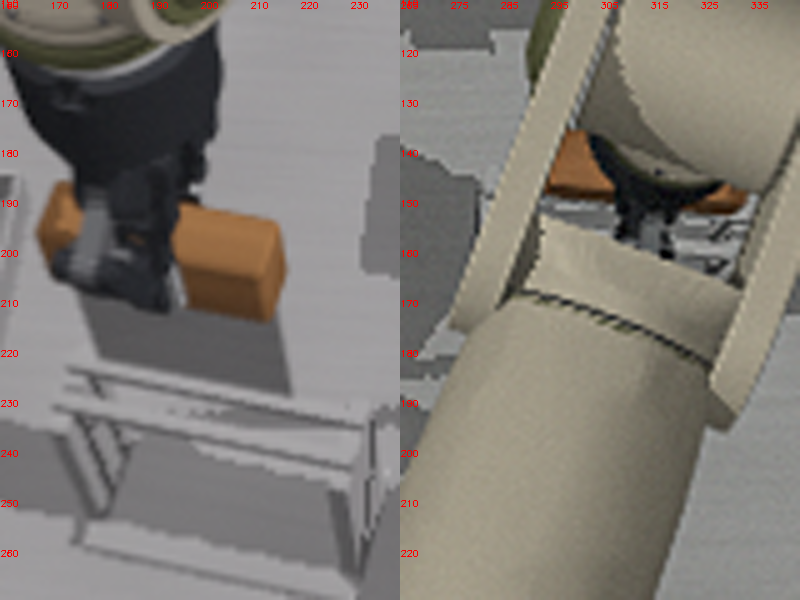

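Scene: the blade hangs above the rack, with its lower edge running from (180,221) to (218,229). The handle is centred near (195,205) and the rails are at rows 223–243. Next I compare the edge, cast at its own height, with the rails.

Run:
```python
from h import *
np.set_printoptions(suppress=True,precision=1)
a=cv2.imread("pics/r_scene.png").astype(float).mean(2);a0=cv2.imread("pics/sceneA.png").astype(float).mean(2)
for c in(184,190,196,202,208,214): print(c,a[212:240,c].round().astype(int).tolist(),'\n   ',a0[212:240,c].round().astype(int).tolist())
d=np.abs(a-a0)>14
for r in(214,218,220,222,224,226,228): print(r,''.join('#' if v else '.' for v in d[r,165:235]))
for z in(160,162,164): print(z,[plane("scene",p,z) for p in((190,223),(210,227))])
b=cv2.imread("pics/r_top.png").astype(float);sat=b[:,:,2]-b[:,:,0]
for r in range(134,156,2): print(r,''.join('#' if v>28 else '.' for v in sat[r,285:345]))
```

```text
184 [85, 87, 87, 88, 85, 87, 87, 87, 87, 87, 111, 157, 159, 130, 112, 156, 163, 161, 160, 164, 164, 150, 106, 117, 119, 119, 106, 74] 
    [151, 152, 151, 151, 154, 154, 152, 151, 151, 155, 157, 158, 153, 125, 105, 149, 156, 154, 153, 157, 157, 144, 101, 112, 113, 112, 101, 70]
190 [58, 87, 86, 87, 89, 89, 89, 89, 88, 88, 88, 108, 152, 161, 137, 108, 150, 160, 160, 159, 160, 165, 152, 106, 108, 123, 122, 120] 
    [148, 149, 150, 149, 151, 152, 152, 150, 149, 152, 154, 156, 158, 155, 131, 102, 143, 154, 153, 153, 153, 158, 146, 100, 102, 117, 115, 114]
196 [91, 87, 86, 89, 88, 90, 88, 89, 89, 88, 88, 88, 99, 139, 166, 151, 100, 138, 159, 157, 158, 158, 165, 157, 117, 101, 124, 122] 
    [149, 148, 149, 148, 148, 150, 151, 149, 148, 149, 151, 153, 154, 159, 159, 144, 96, 132, 151, 151, 151, 151, 159, 150, 111, 96, 117, 117]
202 [68, 89, 89, 89, 89, 89, 91, 90, 90, 90, 89, 88, 89, 95, 130, 167, 156, 108, 125, 149, 114, 120, 144, 166, 161, 134, 114, 156] 
    [148, 148, 147, 147, 147, 149, 150, 150, 148, 147, 149, 151, 150, 151, 159, 160, 150, 102, 119, 142, 109, 115, 138, 159, 155, 128
[... 1310 characters left out ...]
..................................................
136 ....#........####...........................................
138 ...#........######..........................................
140 ..#........########.........................................
142 ...........########.........................................
144 ..........###########.......................................
146 #........#############......................................
148 .........##############....................#######..........
150 ......#.................................#########...........
152 ........................................#.#####........#....
154 ........#.##................................................
```

The edge casts to x = 650 at the rack's middle, against a gap line at 650. The blade's middle is at y = −143, against −139.5 for the rack. That fits, so lower in stages on force.

```bash
python3 -m jog '[[0.001,0,0.01,-0.001,-0.002,-0.002,0],[0,0,0.01,0,0,0,0],[0,0,0.01,0,0,0,0],[0,0,0.005,0,0,0,0],[0,0,0,0,0,0,0]]' && python3 -m jog '[[0,0,0.005,0,0,0,0],[0,0,0.005,0,0,0,0],[0,0,0.005,0,0,0,0],[0,0,0,0,0,0,0]]'
python3 - <<'E'
from h import *
go([648.5,-140,110],tool(-.137,0))
E
```

```text
time_s: 25.55
eef_pos: [646.3, -142.8, 193.0]
ee_rot: [-0.001, 0.754, 0.657, -0.002]
force: [0.4, 0.2, -3.4]
grip_width: 0.335
grip_force: 81.6
time_s: 25.95
eef_pos: [646.4, -142.6, 178.1]
ee_rot: [-0.001, 0.754, 0.657, -0.002]
force: [-0.5, 0.7, -3.0]
grip_width: 0.343
grip_force: 81.6
t 25.95 pos [ 646.4 -142.6  178.1] F [-0.5  0.7 -3. ] grip 0.343 81.6 q [-0.39  0.65  1.06 -0.    1.44 -0.26]
turn(tool) [-0.0038  0.0009  0.0004] shift m before turn [0.0029 0.002  0.0681] after turn [0.0028 0.0017 0.0681]
```

```bash
python3 -m jog '[[0.001,0.0015,0.005,-0.004,0,0,0],[0,0,0.015,0,0,0,0],[0,0,0.015,0,0,0,0],[0,0,0.01,0,0,0,0],[0,0,0,0,0,0,0]]' && python3 -m jog '[[0,0,0.006,0,0,0,0],[0,0,0.006,0,0,0,0],[0,0,0.003,0,0,0,0],[0,0,0,0,0,0,0]]' && python3 -m jog '[[0,0,0.003,0,0,0,0],[0,0,0.002,0,0,0,0],[0,0,0,0,0,0,0]]'
```

```text
time_s: 26.45
eef_pos: [647.8, -141.7, 132.5]
ee_rot: [-0.0, 0.754, 0.657, -0.0]
force: [0.0, -0.1, -2.9]
grip_width: 0.344
grip_force: 81.4
time_s: 26.85
eef_pos: [648.2, -142.0, 118.7]
ee_rot: [0.001, 0.754, 0.657, -0.0]
force: [0.5, 0.9, -2.3]
grip_width: 0.34
grip_force: 81.6
time_s: 27.15
eef_pos: [648.3, -142.0, 113.8]
ee_rot: [0.001, 0.754, 0.657, -0.0]
force: [-0.1, -0.2, -2.8]
grip_width: 0.343
grip_force: 81.6
```

```bash
python3 -m jog '[[0,0,0.002,0,0,0,0],[0,0,0.002,0,0,0,0],[0,0,0,0,0,0,0]]' && python3 -m jog '[[0,0,0.001,0,0,0,0],[0,0,0.001,0,0,0,0],[0,0,0,0,0,0,0]]' && python3 -m jog '[[0,0,0.001,0,0,0,0],[0,0,0,0,0,0,0]]'
```

```text
time_s: 27.45
eef_pos: [648.3, -142.0, 109.7]
ee_rot: [0.001, 0.754, 0.657, -0.0]
force: [-0.2, 0.4, -2.9]
grip_width: 0.336
grip_force: 81.6
time_s: 27.75
eef_pos: [648.3, -142.0, 107.9]
ee_rot: [0.001, 0.754, 0.657, 0.0]
force: [0.4, 0.0, -2.2]
grip_width: 0.34
grip_force: 81.6
time_s: 27.95
eef_pos: [648.3, -142.0, 107.0]
ee_rot: [0.001, 0.754, 0.657, 0.0]
force: [0.7, -0.9, -3.3]
grip_width: 0.34
grip_force: 81.6
```

```bash
python3 -m jog '[[0,0,0.001,0,0,0,0],[0,0,0,0,0,0,0]]' && python3 -m jog '[[0,0,0.001,0,0,0,0],[0,0,0,0,0,0,0]]' && python3 -m jog '[[0,0,0.001,0,0,0,0],[0,0,0,0,0,0,0]]'
```

```text
time_s: 28.15
eef_pos: [648.3, -142.0, 105.9]
ee_rot: [0.001, 0.754, 0.657, 0.0]
force: [-0.3, -1.0, -2.7]
grip_width: 0.338
grip_force: 81.6
time_s: 28.35
eef_pos: [648.5, -142.0, 105.1]
ee_rot: [0.001, 0.754, 0.657, 0.0]
force: [0.1, 0.1, -2.9]
grip_width: 0.34
grip_force: 81.7
time_s: 28.55
eef_pos: [648.5, -142.0, 105.0]
ee_rot: [0.001, 0.754, 0.657, 0.0]
force: [-1.5, 1.1, 4.2]
grip_width: 0.342
grip_force: 82.2
```

```bash
python3 -m jog '[[0,0,0,0,0,0,0.034],[0,0,0,0,0,0,0.04],[0,0,0,0,0,0,0.06],[0,0,0,0,0,0,0.0854],[0,0,0,0,0,0,0.0854]]' 20 && python3 -m jog '[[0,0,0,0,0,0,0.0854],[0,0,0,0,0,0,0.0854],[0,0,-0.005,0,0,0,0.0854],[0,0,-0.015,0,0,0,0.0854],[0,0,-0.03,0,0,0,0.0854]]' && python3 -m jog '[[0,0,-0.04,0,0,0,0.0854],[0,0,-0.04,0,0,0,0.0854],[0,-0.04,-0.02,0,0,0,0.0854],[0,-0.05,0,0,0,0,0.0854],[0,-0.05,0,0,0,0,0.0854]]' && python3 -m jog '[[0,-0.05,0,0,0,0,0.0854],[0,-0.05,0,0,0,0,0.0854],[0,0,0,0,0,0,0.0854],[0,0,0,0,0,0,0.0854]]'
python3 - <<'E'
from h import *
np.set_printoptions(suppress=True,precision=1)
T=eyes.capture("top");S=eyes.capture("scene")
for n,im,(x,y,w,h) in(("top",T,(270,130,75,50)),("scene",S,(155,180,90,70))):
    d=im[y:y+h,x:x+w].astype(int);m=((d[:,:,0]-d[:,:,2])>28).astype(np.uint8);k,l,st,c=cv2.connectedComponentsWithStats(m);i=1+st[1:,4].argmax();r=cv2.minAreaRect(np.argwhere(l==i)[:,::-1].astype(np.float32));print(n,st[i],c[i]+[x,y],r)
    if n=="top":a=c[i]+[x,y]
    else:b=c[i]+[x,y]
print("handle centre",tri(a,b))
print("expected centre z 145, rack mid (649,-139.5)")
R=lambda im:cv2.resize(im[:,:,::-1],(400,400),interpolation=2)
cv2.imwrite("pics/end.png",np.hstack([R(S[180:270,155:245]),R(T[120:210,265:355])]))
E
```

```text
time_s: 29.05
eef_pos: [648.4, -142.0, 104.0]
ee_rot: [0.001, 0.754, 0.657, 0.0]
force: [0.1, -0.4, 0.5]
grip_width: 0.949
grip_force: 0.0
time_s: 29.55
eef_pos: [647.4, -141.6, 152.9]
ee_rot: [-0.001, 0.754, 0.657, -0.001]
force: [0.2, 1.1, 1.3]
grip_width: 1.003
grip_force: 0.0
time_s: 30.05
eef_pos: [507.9, -122.4, 254.4]
ee_rot: [0.002, 0.754, 0.657, 0.0]
force: [0.6, -0.4, 0.2]
grip_width: 0.999
grip_force: 0.0
time_s: 30.45
eef_pos: [410.4, -109.3, 254.8]
ee_rot: [0.002, 0.754, 0.657, 0.001]
force: [0.4, 0.6, 0.7]
grip_width: 0.997
grip_force: 0.0
top [ 21  14  37  16 441] [309.1 151.5] ((39.09589385986328, 21.58904266357422), (36.74435806274414, 12.248120307922363), 6.009005546569824)
scene [ 22  36  45  24 708] [199.6 227.2] ((44.19023895263672, 47.11219787597656), (44.69953918457031, 16.7623291015625), 12.094758033752441)
handle centre (array([ 649.7, -143.3,  145.4]), [np.float64(0.5869032425551012), np.float64(0.5869032425550917)])
expected centre z 145, rack mid (649,-139.5)
```

View pics/end.png

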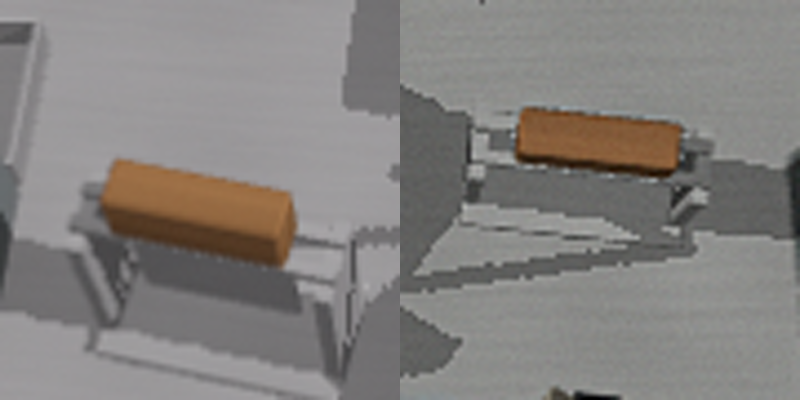

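The picture shows the scraper hanging level on both rails with its blade between them. The handle centre triangulates to (650,−143,145), against an expected height of 145. The gripper is clear, so I hand in.

```bash
python3 -c "
from rig import finish_job
print(finish_job())"
```

```text
the job is handed in; nothing more can be done
None
```

The wide scraper was taken from the crate, both faces were wiped from the top third to the edge at about 5–8 N, and it now hangs released on the rack with the other tools still in the crate; the job is handed in, and no verdict came back.

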